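Push a stuck vial up out of its centrifuge sleeve

ROBOT

A 7-joint arm with a two-finger parallel gripper is mounted at the origin on a cart in front of the work surface, level with it; the furniture and walls round the work are solid. World frame = base frame: x ahead of the robot, y to its left, z up, the work surface at z = 0. Lengths are in m, angles in rad, forces in N, time in s.
With the tool pointing down it reaches from about 0.4 to 0.85 m from the base axis. Payload 10.4 kg.
Tool frame: the origin (TCP) lies at the very end of the fingers, on their centre line; the grasp point (between the pads) lies 19 mm behind it; z points along the fingers, y is the line along which they close (so a half turn about z gives the same grasp; the last joint's range is limited). The gripper opens to 87 mm and grips with 3 to 60 N. Pads are 19 mm wide; open, the fingers measure 117 mm over their backs; the gripper's body (75 mm by 190 mm) begins 51 mm behind the grasp point.
Start: joints at [-1.295, 0.332, -0.065, 1.46, 0.022, 1.35, -0.088], TCP at [0.184, 0.597, 0.223] pointing down, gripper open.
Joint ranges: [-2.6, 2.6], [-0.5, 2.12], [-1.47, 1.34], [0.16, 2.42], [-1.27, 4.41], [0.06, 2.06], [-2.6, 2.6]. Speed limits (rad/s): [2.22, 2.22, 2.79, 2.79, 3.14, 3.14, 3.14].

INTERFACE

Orientations are given as a unit quaternion [w, x, y, z].
In Python, from bench import ctrl, cams gives the robot as it stands.
- The arm moves only by the tool step_arm, never from a script. Its argument "plan" is a list that holds one entry, the list of rows, each a list of 6 numbers: the shift along the tool's x, y, z in mm, then the turn, a rotation vector about the tool's x, y, z in rad. In form: [[[tx, ty, tz, rx, ry, rz], ...]]. A call has exactly 10 rows; each row is the pose to reach, as a shift and turn from the pose commanded when the call began, along the tool's axes at that moment; what a row does not reach only later rows make up. A row lasts 1/8 s, in which the tool goes at most 62.5 mm and 10.7 degrees, less where a joint would pass 70% of its speed; a pose out of reach is approached as far as the arm can. A call with a gripper value outside its range is refused whole. "claw" is the closure, from -1 (fully open) to 1 (shut), so that 0 is half open, set as the call begins (left out, the last holds). The fingers move at their own pace and stop on an object; the grip force is fixed at half the most. Time passes only in rows, so rows that repeat a pose let the fingers close, or fill a call up. It gives the time, the measured TCP pose, the force, the opening and the grip force at its end, in the units of the state.
- ctrl.sense(): the state, without advancing time (a new reading comes with each control period).
- cams.grab_frame(name): name is "scene" or "top"; returns the picture (384x512x3 uint8, blue, green, red); there is no depth.
- cams.camera_model(name): a dict with "K" (3x3 intrinsics, pixels), "k1" (the pictures are not rectified: a ray, as slopes to the right and down, at radius r is drawn at 1 + k1 r^2 times it, then the intrinsics apply), "rvec" (rotation vector, rad) and "tvec" (3), from world to camera coordinates, as OpenCV has them. Camera axes: x right, y down, z forward; pixel columns grow to the right and rows downward; lengths in m; the calibration is good to about 2 mm. A picture is of the moment at which its call begins. camera_model takes no time and is no camera call.
- ctrl.finish_job(): hands the job in; it is judged then, once.
The state is a dict: "clock": time; "q": joint angles; "joint_velocities": joint speeds; "joint_torque": joint torques, N m; "tool_pos": TCP position; "orientation": TCP orientation; "wrist_force": force on the tool from outside, world axes, zero at the start; "wrist_torque": the same for the moment, N m; "gripper_width": finger opening in m; "gripper_force": force on a finger pad.
Only numpy, scipy, OpenCV 4.12 (cv2) and the standard library are available. Lean on these libraries where they do the work, as an engineer would, in place of code of your own. Each camera call takes 0.05 s, during which the arm holds its last target. There are 200 camera calls.

TASK

The glass vial is stuck down inside its white centrifuge sleeve. Set the sleeve upright over the post of the steel push-out stand, feeling for the access hole in its floor, and press it down gently until it sits flat on the bars and the post has poked the vial up out of its grip. Leave the sleeve standing there and put the freed vial upright, fully home, in the empty hole of the vial rack, without disturbing the other vials or the beaker.

Things in the scene. Friction and masses are not known exactly. Their poses are not given: they have to be found in the camera images.
- sleeve: White plastic centrifuge sleeve, a loose upright cylinder on the bench, 46 mm in diameter (its lowest 8 mm 43 mm), 58 mm tall, about 0.16 kg. Origin: centre of its underside; z up its axis. Bore from the top 24.4 mm wide, 50 mm deep; floor 8 mm thick with a central 11 mm access hole through it. Three sprung pads in the lowest 10 mm of the bore grip the vial's foot.
- vial: Glass screw-cap vial, 21 mm in diameter, 47 mm tall, standing on the floor of the sleeve's bore, its top 3 mm below the sleeve's rim, so it cannot be gripped there. Origin: centre of its underside. The pads hold it with about 6 to 16 N; once 12 mm up it is free and loose in the bore. Glass: the post must not push it with more than 25 N.
- stand: Push-out stand, fixed to the bench: two flat steel bars (150 x 34 x 10 mm, along its x) with an 11 mm gap between them along x; screw heads 5 mm high at the corners, 63 mm along x from the middle. Origin: on the bench under the middle; the bars' top is 18 mm above it. The sleeve must not bear on any of it with more than 40 N.
- post_line (a point): Middle of the gap, 52 mm above the bench: the level of the flat tip, its edge bevelled 1 mm, of the fixed upright steel post (8 mm in diameter, 34 mm high above the bars' top) that stands in the gap. The post is clamped anywhere within 16 mm of this point along the stand's x, always midway across the gap; its place along x is not measured: see it or feel for it.
- rack: Vial rack, fixed to the bench: aluminium block 150 x 46 mm, 28 mm high, between two 7 mm end cheeks 30 mm high, with three holes in a row along its x, 48 mm apart, each 25 mm in diameter and 18 mm deep. The holes at x = 0 and x = +48 mm hold vials, that at x = -48 mm is empty. Origin: on the bench under the middle.
- free_hole (a point): Centre of the mouth of the rack's empty hole, at the level of the rack's top face (28 mm above the bench); the hole's floor is 18 mm below it.
- vial_mid: Vial of the same kind in the rack's middle hole. Origin: centre of its underside. Leave it alone.
- vial_end: Vial of the same kind in the rack's end hole. Origin: centre of its underside. Leave it alone.
- beaker: Empty 100 ml glass beaker, 53 mm in diameter, 70 mm tall, standing on the bench behind the work. Origin: centre of its underside. Leave it alone.
Not all that is in view belongs to the job. Leave any black or green look-alike of the sleeve alone.

How it is judged:
On the way:
1. the sleeve sits flat on the stand's bars over the post, and the post has poked the vial at least 14 mm up from its place in the bore (z of vial in the frame of sleeve above 0.022 m and z of sleeve in the frame of stand between 0.014 and 0.0205 m and horizontal distance between sleeve and stand below 0.022 m and angle between sleeve's own z axis and vertical below 0.08 rad), for 0.2 s.
At the end, for the whole second after the job is handed in: The vial stands upright (within 0.2 rad) in the rack's empty hole, its foot within 3 mm of the hole's floor and 5 mm of its centre; the sleeve stands upright and flat on the stand's bars over the post; both are let go and at rest (horizontal distance between vial and free_hole below 0.005 m and z of vial in the frame of rack below 0.013 m and angle between vial's own z axis and vertical below 0.2 rad and linear speed of each of vial, sleeve below 0.02 m/s and z of sleeve in the frame of stand between 0.014 and 0.0205 m and horizontal distance between sleeve and stand below 0.022 m and angle between sleeve's own z axis and vertical below 0.08 rad); the robot touches nothing.
It fails at once if the sleeve is rammed on the stand (more than 40 N) (contact force between sleeve and stand above 40 N).
It fails at once if the post pushes on the glass vial with more than 25 N (contact force between vial and stand above 25 N).
It fails at once if the vial is tipped over (angle between vial's own z axis and vertical above 0.7 rad).
It fails at once if another vial is pulled out or shifted (distance of any of vial_mid, vial_end from where it was at the start of the episode above 0.012 m).
It fails at once if the beaker is disturbed (distance of beaker from where it was at the start of the episode above 0.02 m or angle between beaker's own z axis and vertical above 0.3 rad).
It also fails if it takes over 72 s, if anything falls off the work surface, if the arm or the gripper's body presses on something with over 40 N, if the wrist force passes 120 N, or if a joint passes its speed limit or range.

## Working session

There is one attempt and no reset: what is moved stays moved. The work goes in short steps, Python scripts to look and compute and a tool call to move; the robot and the scene stay as the last step left them, time stands still between calls to the robot, and variables do not carry over. Pictures are saved under pics/ and viewed, at most 10 in all, crops included, and the job is handed in when it is done.

Besides the shell and the picture viewer there is one more tool, called by a JSON object that holds its "fn" and its "kwargs". step_arm: Moves the arm, as the interface text tells. Its arguments: {"type":"object","properties":{"plan":{"type":"array"},"claw":{"type":"number"}},"required":["plan"]}

```bash
mkdir -p pics; ls; python3 - <<'E'
from bench import ctrl,cams
import cv2
for n in("scene","top"):
    im=cams.grab_frame(n); cv2.imwrite(f"pics/{n}0.png",im)
    print(cams.camera_model(n))
s=ctrl.sense(); print(s)
E
```

```text
pics
{'K': array([[415.95246043,   0.        , 257.71926313],
       [  0.        , 415.95246043, 186.27358908],
       [  0.        ,   0.        ,   1.        ]]), 'k1': -0.015723577895980695, 'rvec': array([ 1.99167531, -0.47711952,  0.3316354 ]), 'tvec': array([-0.59050516,  0.10085785,  0.7946899 ])}
{'K': array([[444.81535674,   0.        , 254.84366601],
       [  0.        , 444.81535674, 196.02266775],
       [  0.        ,   0.        ,   1.        ]]), 'k1': -0.16279878136701642, 'rvec': array([ 2.17043617, -2.10346936,  0.22134455]), 'tvec': array([-0.18655601,  0.58415698,  0.96837012])}
{'clock': 0.1, 'q': array([-1.29466502,  0.33280282, -0.06469801,  1.46086992,  0.02161514,
        1.34988917, -0.08849676]), 'joint_velocities': array([ 3.22959902e-04, -2.43749121e-03, -3.63459869e-04, -5.06322001e-04,
        8.31227587e-04, -7.61066568e-04, -1.28464217e-05]), 'joint_torque': array([ 1.07727756e-03, -6.24548793e+01,  2.43297539e-02, -3.90713525e+01,
       -6.13326835e-02,  3.66419891e-02,  9.85507450e-05]), 'tool_pos': array([0.18384937, 0.59698278, 0.22183114]), 'orientation': array([-5.84115038e-05,  1.48798899e-01,  9.88867272e-01, -6.33975702e-04]), 'wrist_force': array([-1.19962979,  0.31719437, -0.3187442 ]), 'wrist_torque': array([-0.02444499,  0.03572625,  0.04491576]), 'gripper_force': 0.0, 'gripper_width': 0.0871537270030162}
```

View pics/scene0.png

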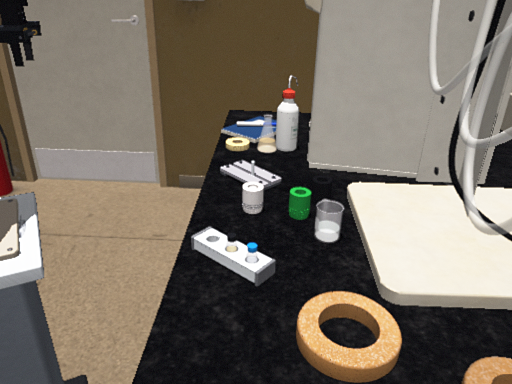

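View pics/top0.png

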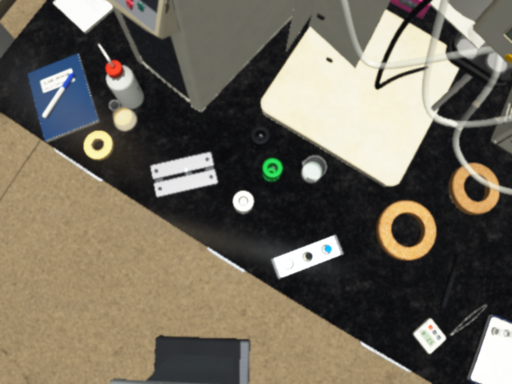

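The top view shows the white sleeve at (243,202), stand at (184,174), rack at (307,256) with its empty hole at the left end, green decoy at (272,169) and beaker at (313,168). The scene view shows the post at about (253,165).

```bash
cat > h.py <<'E'
import numpy as np,cv2
from bench import ctrl,cams
def cam(n):
    m=cams.camera_model(n);return m["K"],np.array([m["k1"],0,0,0.]),cv2.Rodrigues(np.array(m["rvec"]))[0],np.array(m["tvec"]).ravel(),m
def und(n,uv):
    # slopes r -> r(1+k1 r^2): OpenCV k1 model
    K,d,R,t,m=cam(n);return cv2.undistortPoints(np.array(uv,float).reshape(-1,1,2),K,d).reshape(-1,2)
def onz(n,uv,z):
    K,d,R,t,m=cam(n);p=und(n,uv);C=-R.T@t
    D=np.c_[p,np.ones(len(p))]@R
    return C+D*((z-C[2])/D[:,2])[:,None]
def proj(n,P):
    K,d,R,t,m=cam(n);return cv2.projectPoints(np.array(P,float).reshape(-1,3),np.array(m["rvec"]),t,K,d)[0].reshape(-1,2)
E
python3 - <<'E'
from h import *
im=cv2.imread("pics/top0.png"); sc=cv2.imread("pics/scene0.png")
a=cv2.resize(im[140:290,140:350],None,fx=3.8,fy=3.8,interpolation=cv2.INTER_CUBIC)
cv2.imwrite("pics/tc.png",a)
b=cv2.resize(sc[150:290,180:350],None,fx=4.2,fy=4.2,interpolation=cv2.INTER_CUBIC)
cv2.imwrite("pics/sc.png",b)
hsv=cv2.cvtColor(im,cv2.COLOR_BGR2HSV)
m=((hsv[...,2]>120)&(hsv[...,1]<70)).astype(np.uint8)
m[:140]=0;m[290:]=0
n,l,st,c=cv2.connectedComponentsWithStats(m)
for i in range(1,n):
    if 60<st[i,4]<3000:
        p=np.argwhere(l==i)[:,::-1].astype(np.float32); print(st[i],c[i],cv2.minAreaRect(p))
for z in(0.058,): print(onz("top",[[243,202]],z))
E
```

```text
[ 311  140  112   46 2872] [375.3520195  156.27750696] ((366.5, 162.5), (45.0, 111.0), 90.0)
[454 140  58  54 431] [477.28074246 171.26218097] ((478.69097900390625, 170.61996459960938), (77.83283996582031, 16.874404907226562), 42.7542610168457)
[ 53 148  50  34 218] [ 77.73394495 165.29816514] ((77.14306640625, 165.04116821289062), (59.073486328125, 4.067296981811523), 33.4078254699707)
[ 150  152   68   45 1873] [183.56113187 173.87933796] ((183.2362518310547, 173.84600830078125), (32.67168045043945, 63.14297103881836), 77.125)
[302 161  20  21 340] [311.30588235 170.86470588] ((311.5, 171.0), (20.0, 19.0), 90.0)
[233 190  21  23 376] [242.95212766 200.96276596] ((243.0, 201.0), (22.0, 20.0), 90.0)
[ 272  235   71   44 1432] [305.93226257 256.52234637] ((306.8972473144531, 256.2260437011719), (21.886693954467773, 69.63948059082031), 69.44395446777344)
[206 247  41  26 194] [225.38659794 259.98969072] ((225.56301879882812, 260.1899108886719), (47.169063568115234, 4.393058776855469), 32.34744644165039)
[[ 0.57446495 -0.14139621  0.058     ]]
```

View pics/tc.png

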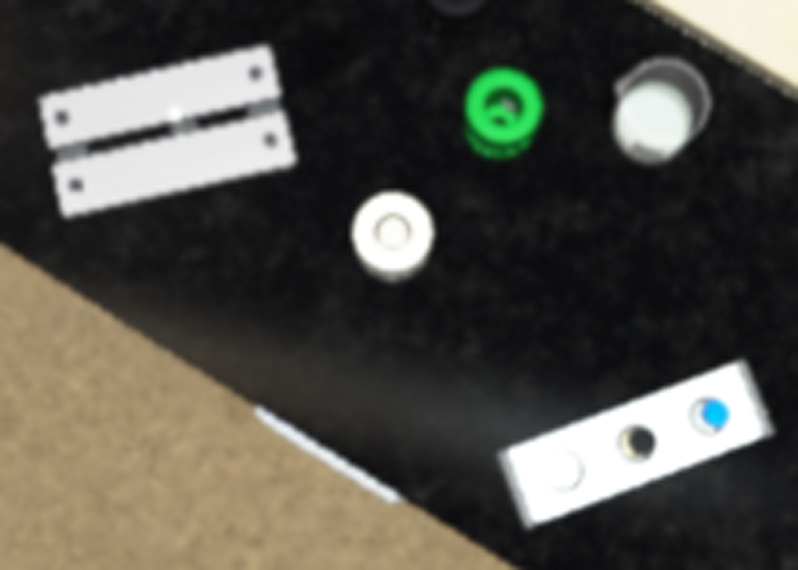

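View pics/sc.png

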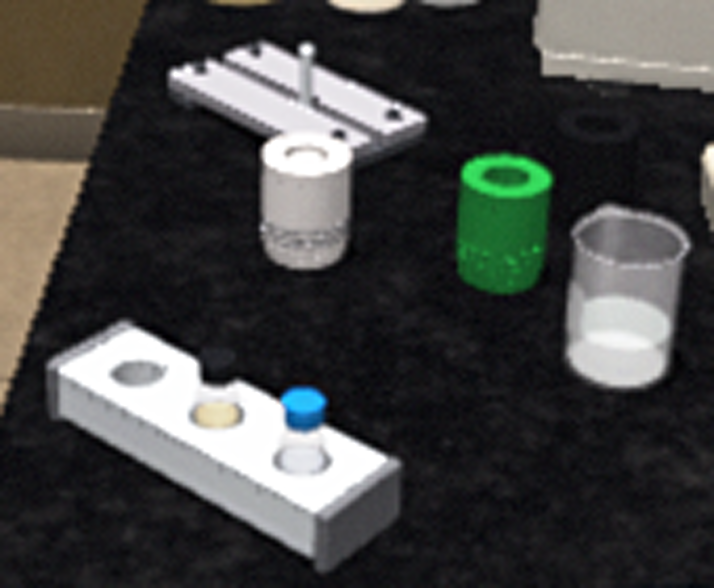

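The crops show the sleeve rim centred at (393,230), the post tip at (175,113) in the top crop and (307,48) in the scene crop, and the empty hole at (565,470) in the top crop and (138,372) in the scene crop.

```bash
python3 - <<'E'
from h import *
T=lambda p:(np.array(p,float)+.5)/3.8-.5+[140,140]
S=lambda p:(np.array(p,float)+.5)/4.2-.5+[180,150]
f=lambda n,p,z,l:print(l,n,np.round(onz(n,p,z)[:,:2]*1000,1).tolist(),np.round(onz(n,p,z)[:,:2].mean(0)*1000,1))
t="top";s="scene"
f(t,T([[393,230]]),.058,"sleeve rim"); f(s,S([[307,155]]),.058,"sleeve rim")
c=onz(t,T([[40,97],[270,45],[296,163],[64,216]]),.018);f(t,T([[40,97],[270,45],[296,163],[64,216]]),.018,"stand")
d=c[1]-c[0]+c[2]-c[3];print("ang stand",np.degrees(np.arctan2(d[1],d[0])),np.linalg.norm(d)/2, np.linalg.norm(c[3]-c[0]+c[2]-c[1])/2)
f(t,T([[62,117],[255,73],[270,140],[76,184]]),.023,"screws")
f(s,S([[202,68],[257,50],[394,115],[339,135]]),.023,"screws")
f(t,T([[175,113]]),.052,"tip");f(s,S([[307,48]]),.052,"tip")
f(t,T([[181,127]]),.018,"base");f(s,S([[307,100]]),.018,"base")
r=[[500,455],[740,362],[772,435],[528,525]]
c=onz(t,T(r),.029);f(t,T(r),.029,"rack");d=c[1]-c[0]+c[2]-c[3];print("ang rack",np.degrees(np.arctan2(d[1],d[0])),np.linalg.norm(d)/2,np.linalg.norm(c[3]-c[0]+c[2]-c[1])/2)
f(t,T([[565,470]]),.028,"hole");f(s,S([[138,372]]),.028,"hole")
f(t,T([[638,442],[710,415]]),.028,"holes23");f(s,S([[217,412],[302,460]]),.028,"holes23")
f(t,T([[715,414]]),.057,"cap");f(s,S([[304,397]]),.057,"cap blue");f(t,T([[642,441]]),.057,"cap mid")
f(t,T([[503,105]]),.058,"green")
f(t,T([[664,100]]),.07,"beaker")
# robot frame
st=ctrl.sense()
from scipy.spatial.transform import Rotation as R
q=st["orientation"];print(R.from_quat(np.r_[q[1:],q[0]]).as_matrix().round(3))
E
```

```text
sleeve rim top [[578.7, -141.4]] [ 578.7 -141.4]
sleeve rim scene [[576.3, -147.4]] [ 576.3 -147.4]
stand top [[664.2, 87.3], [703.2, -58.3], [626.5, -78.5], [587.6, 66.3]] [645.4   4.2]
ang stand -74.97233745381673 0.15037502751219517 0.0793766960444325
screws top [[650.3, 71.1], [683.0, -50.1], [639.7, -61.8], [607.4, 59.1]] [645.1   4.6]
screws scene [[605.4, 49.8], [648.9, 61.3], [679.9, -59.8], [637.6, -70.1]] [642.9  -4.7]
tip top [[648.2, -4.8]] [648.2  -4.8]
tip scene [[647.5, -9.5]] [647.5  -9.5]
base top [[647.4, -4.4]] [647.4  -4.4]
base scene [[648.0, -10.0]] [648. -10.]
rack top [[447.0, -210.9], [508.0, -358.5], [463.4, -378.7], [405.1, -228.9]] [ 455.9 -294.3]
ang rack -68.13690141326025 0.16018949624698284 0.04729085889035841
hole top [[439.0, -250.9]] [ 439.  -250.9]
hole scene [[438.3, -253.7]] [ 438.3 -253.7]
holes23 top [[457.2, -295.5], [474.9, -340.0]] [ 466.  -317.8]
holes23 scene [[457.0, -296.6], [474.1, -342.7]] [ 465.5 -319.6]
cap top [[473.6, -337.6]] [ 473.6 -337.6]
cap blue scene [[475.7, -340.1]] [ 475.7 -340.1]
cap mid top [[456.4, -293.7]] [ 456.4 -293.7]
green top [[658.7, -206.1]] [ 658.7 -206.1]
beaker top [[662.5, -303.6]] [ 662.5 -303.6]
[[-0.956  0.294 -0.   ]
 [ 0.294  0.956 -0.001]
 [-0.    -0.001 -1.   ]]
```

{"fn": "step_arm", "kwargs": {"plan": [[[-45,-38,6,0,0,0.18],[-90,-76,12,0,0,0.36],[-134,-115,18,0,0,0.54],[-179,-153,24,0,0,0.72],[-224,-191,30,0,0,0.9],[-269,-229,36,0,0,1.08],[-314,-267,42,0,0,1.26],[-358,-306,48,0,0,1.44],[-403,-344,54,0,0,1.62],[-448,-382,60,0,0,1.8]]], "claw": -1}}

```text
clock: 1.35
tool_pos: [0.5003, 0.0987, 0.1624]
orientation: [-0.0, 0.869, 0.496, 0.0]
wrist_force: [0.7, 1.0, 0.2]
gripper_width: 0.0871
gripper_force: 0.0
```

{"fn": "step_arm", "kwargs": {"plan": [[[-34,38,14,0,0,0.13],[-68,76,28,0,0,0.26],[-101,114,42,0,0,0.39],[-135,152,56,0,0,0.52],[-169,190,70,0,0,0.656],[-169,190,72,0,0,0.656],[-169,190,90,0,0,0.656],[-169,190,110,0,0,0.656],[-169,190,125,0,0,0.656],[-169,190,137,0,0,0.656]]]}}

```text
clock: 2.6
tool_pos: [0.5783, -0.1406, 0.0242]
orientation: [-0.0, 0.981, 0.193, -0.0]
wrist_force: [-0.6, -0.2, -0.7]
gripper_width: 0.0872
gripper_force: 0.0
```

{"fn": "step_arm", "kwargs": {"plan": [[[0,0,0,0,0,0],[0,0,0,0,0,0],[0,0,0,0,0,0],[0,0,0,0,0,0],[0,0,0,0,0,0],[0,0,0,0,0,0],[0,0,0,0,0,0],[0,0,0,0,0,0],[0,0,0,0,0,0],[0,0,0,0,0,0]]], "claw": 0.4}}

```text
clock: 3.85
tool_pos: [0.5788, -0.1412, 0.0257]
orientation: [-0.0, 0.981, 0.192, 0.0]
wrist_force: [-2.3, 2.0, 5.5]
gripper_width: 0.0447
gripper_force: 30.0
```

{"fn": "step_arm", "kwargs": {"plan": [[[0,0,0,0,0,0],[0,0,0,0,0,0],[0,0,0,0,0,-0.18],[0,0,0,0,0,-0.36],[0,0,0,0,0,-0.54],[0,0,0,0,0,-0.72],[0,0,0,0,0,-0.9],[0,0,0,0,0,-1.08],[0,0,0,0,0,-1.26],[0,0,0,0,0,-1.44]]], "claw": -0.6}}

```text
clock: 5.1
tool_pos: [0.5785, -0.1414, 0.0252]
orientation: [-0.0, 0.609, 0.793, -0.0]
wrist_force: [-0.6, 0.2, -0.6]
gripper_width: 0.0693
gripper_force: 0.0
```

{"fn": "step_arm", "kwargs": {"plan": [[[0,0,0,0,0,-0.131],[0,0,0,0,0,-0.131],[0,0,0,0,0,-0.131],[0,0,0,0,0,-0.131],[0,0,0,0,0,-0.131],[0,0,0,0,0,-0.131],[0,0,0,0,0,-0.131],[0,0,0,0,0,-0.131],[0,0,0,0,0,-0.131],[0,0,0,0,0,-0.131]]], "claw": 0.4}}

```text
clock: 6.35
tool_pos: [0.5786, -0.1413, 0.0255]
orientation: [-0.0, 0.558, 0.83, 0.0]
wrist_force: [-0.2, 0.6, -1.4]
gripper_width: 0.0455
gripper_force: 30.0
```

{"fn": "step_arm", "kwargs": {"plan": [[[0,0,-25,0,0,0],[0,0,-50,0,0,0],[0,0,-75,0,0,0],[25,29,-75,0,0,0],[50,58,-75,0,0,0],[75,87,-75,0,0,0],[92,106,-75,0,0,0],[100,116,-75,0,0,0],[100,116,-75,0,0,0],[100,116,-75,0,0,0]]]}}

```text
clock: 7.6
tool_pos: [0.6479, -0.0069, 0.1005]
orientation: [0.0, 0.559, 0.829, -0.0]
wrist_force: [-0.5, -0.2, -1.6]
gripper_width: 0.0459
gripper_force: 30.0
```

```bash
python3 - <<'E'
from h import *
for n,(x,y,k) in{"top":(140,130,5),"scene":(200,100,5)}.items():
    im=cams.grab_frame(n); cv2.imwrite(f"pics/{n}1.png",im)
a=cv2.imread("pics/top1.png")[120:220,140:250];b=cv2.imread("pics/scene1.png")[90:190,200:310]
cv2.imwrite("pics/c1.png",cv2.resize(np.hstack([a,b]),None,fx=3.6,fy=3.6,interpolation=cv2.INTER_CUBIC))
s=ctrl.sense();print(s["clock"],s["tool_pos"],s["orientation"],s["wrist_force"])
E
```

```text
7.7 [ 0.64798217 -0.0066041   0.10064883] [ 9.79361078e-05  5.58744853e-01  8.29339571e-01 -2.36733563e-04] [ 0.60103916 -0.04571919 -2.96198222]
```

View pics/c1.png

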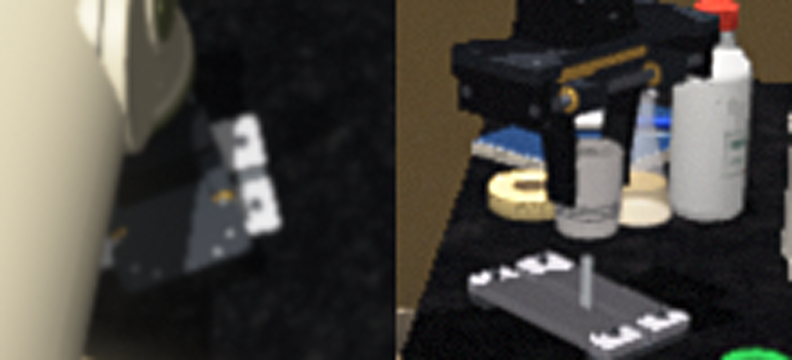

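{"fn": "step_arm", "kwargs": {"plan": [[[2,1,5,0,0,0],[2,1,10,0,0,0],[2,1,15,0,0,0],[2,1,19,0,0,0],[2,1,20,0,0,0],[2,1,21,0,0,0],[2,1,22,0,0,0],[2,1,23,0,0,0],[2,1,24,0,0,0],[2,1,24.5,0,0,0]]]}}

```text
clock: 8.95
tool_pos: [0.6485, -0.0028, 0.076]
orientation: [0.0, 0.558, 0.83, 0.0]
wrist_force: [-0.2, -0.3, -2.8]
gripper_width: 0.0455
gripper_force: 30.0
```

{"fn": "step_arm", "kwargs": {"plan": [[[0,0,0.4,0,0,0],[0,0,0.8,0,0,0],[0,0,1.2,0,0,0],[0,0,1.6,0,0,0],[0,0,2,0,0,0],[0,0,2.4,0,0,0],[0,0,2.8,0,0,0],[0,0,3,0,0,0],[0,0,3,0,0,0],[0,0,3,0,0,0]]]}}

```text
clock: 10.2
tool_pos: [0.6485, -0.0027, 0.073]
orientation: [-0.0, 0.558, 0.83, 0.0]
wrist_force: [0.2, -0.8, -1.4]
gripper_width: 0.0457
gripper_force: 30.0
```

{"fn": "step_arm", "kwargs": {"plan": [[[0,0,0.6,0,0,0],[0,0,1.2,0,0,0],[0,0,1.8,0,0,0],[0,0,2.4,0,0,0],[0,0,3,0,0,0],[0,0,3.4,0,0,0],[0,0,3.8,0,0,0],[0,0,4.2,0,0,0],[0,0,4.6,0,0,0],[0,0,5,0,0,0]]]}}

```text
clock: 11.45
tool_pos: [0.6489, -0.0028, 0.0691]
orientation: [0.0, 0.558, 0.83, 0.0]
wrist_force: [-2.1, -0.5, 8.9]
gripper_width: 0.0455
gripper_force: 30.0
```

{"fn": "step_arm", "kwargs": {"plan": [[[0,0,0.4,0,0,0],[0,0,0.8,0,0,0],[0,0,1.2,0,0,0],[0,0,1.6,0,0,0],[0,0,2,0,0,0],[0,0,2.4,0,0,0],[0,0,2.8,0,0,0],[0,0,3.2,0,0,0],[0,0,3.6,0,0,0],[0,0,4,0,0,0]]]}}

```text
clock: 12.7
tool_pos: [0.6494, -0.0026, 0.0658]
orientation: [0.001, 0.558, 0.83, 0.001]
wrist_force: [-2.8, -0.8, 11.0]
gripper_width: 0.0457
gripper_force: 30.0
```

{"fn": "step_arm", "kwargs": {"plan": [[[0,0,0.6,0,0,0],[0,0,1.2,0,0,0],[0,0,1.8,0,0,0],[0,0,2.4,0,0,0],[0,0,3,0,0,0],[0,0,3.6,0,0,0],[0,0,4.2,0,0,0],[0,0,4.8,0,0,0],[0,0,5.4,0,0,0],[0,0,6,0,0,0]]]}}

```text
clock: 13.95
tool_pos: [0.6491, -0.0026, 0.0593]
orientation: [0.0, 0.558, 0.83, 0.001]
wrist_force: [-3.8, -1.7, 8.4]
gripper_width: 0.0456
gripper_force: 30.0
```

{"fn": "step_arm", "kwargs": {"plan": [[[0,-0.2,0.9,0,0,0],[0,-0.5,1.8,0,0,0],[0,-0.5,2.7,0,0,0],[0,-0.5,3.6,0,0,0],[0,-0.5,4.5,0,0,0],[0,-0.5,5.4,0,0,0],[0,-0.5,6.3,0,0,0],[0,-0.5,7.2,0,0,0],[0,-0.5,8.1,0,0,0],[0,-0.5,9,0,0,0]]]}}

```text
clock: 15.2
tool_pos: [0.648, -0.0029, 0.049]
orientation: [-0.0, 0.558, 0.83, 0.0]
wrist_force: [1.4, -0.8, -1.0]
gripper_width: 0.0456
gripper_force: 30.0
```

{"fn": "step_arm", "kwargs": {"plan": [[[0,0,0.6,0,0,0],[0,0,1.2,0,0,0],[0,0,1.8,0,0,0],[0,0,2.4,0,0,0],[0,0,3,0,0,0],[0,0,3.6,0,0,0],[0,0,4.2,0,0,0],[0,0,4.8,0,0,0],[0,0,5.4,0,0,0],[0,0,6,0,0,0]]]}}

```text
clock: 16.45
tool_pos: [0.6482, -0.0031, 0.0434]
orientation: [0.0, 0.558, 0.83, 0.0]
wrist_force: [-1.3, -1.0, 5.6]
gripper_width: 0.0455
gripper_force: 30.0
```

{"fn": "step_arm", "kwargs": {"plan": [[[0,0,0,0,0,0],[0,0,0,0,0,0],[0,0,0,0,0,0],[0,0,-5,0,0,0],[0,0,-12,0,0,0],[0,0,-19,0,0,0],[0,0,-26,0,0,0],[0,0,-33,0,0,0],[0,0,-36,0,0,0],[0,0,-36,0,0,0]]], "claw": -0.4}}

```text
clock: 17.7
tool_pos: [0.6481, -0.0029, 0.0792]
orientation: [0.0, 0.558, 0.83, 0.0]
wrist_force: [-0.3, -0.0, -0.1]
gripper_width: 0.0609
gripper_force: 0.0
```

```bash
python3 - <<'E'
from h import *
b=cams.grab_frame("scene");cv2.imwrite("pics/scene2.png",b)
cv2.imwrite("pics/c2.png",cv2.resize(b[100:200,200:310],None,fx=6,fy=6,interpolation=cv2.INTER_CUBIC))
s=ctrl.sense();print(s["clock"],s["tool_pos"],s["wrist_force"],proj("scene",[[.648,-.004,z] for z in(.018,.076,.099)]))
E
```

```text
17.75 [ 0.64798012 -0.00290086  0.07894311] [ 0.19328371  0.00379958 -0.73953332] [[251.63210307 172.53396509]
 [252.09027029 151.34303707]
 [252.27844716 142.64655693]]
```

View pics/c2.png

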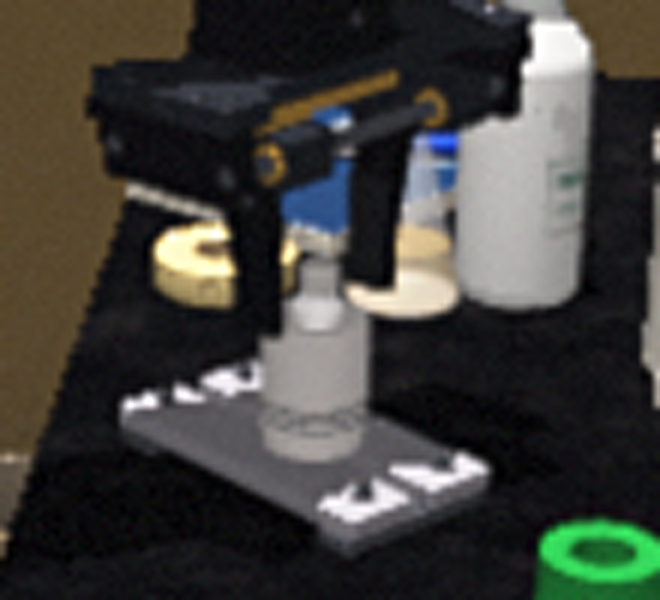

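The sleeve sits flat on the bars at crop (315,400), and the vial stands proud of its rim at (320,285), between the fingers. I close on the vial and lift.

{"fn": "step_arm", "kwargs": {"plan": [[[0,0,0,0,0,0],[0,0,0,0,0,0],[0,0,0,0,0,0],[0,0,0,0,0,0],[0,0,0,0,0,0],[0,0,0,0,0,0],[0,0,0,0,0,0],[0,0,0,0,0,0],[0,0,0,0,0,0],[0,0,0,0,0,0]]], "claw": 0.9}}

```text
clock: 19.0
tool_pos: [0.648, -0.0029, 0.079]
orientation: [-0.0, 0.558, 0.83, 0.0]
wrist_force: [-0.5, 0.3, -0.7]
gripper_width: 0.0199
gripper_force: 30.0
```

{"fn": "step_arm", "kwargs": {"plan": [[[0,0,-2,0,0,0],[0,0,-6,0,0,0],[0,0,-10,0,0,0],[0,0,-14,0,0,0],[0,0,-18,0,0,0],[0,0,-24,0,0,0],[0,0,-32,0,0,0],[0,0,-42,0,0,0],[0,0,-50,0,0,0],[0,0,-50,0,0,0]]]}}

```text
clock: 20.25
tool_pos: [0.6485, -0.0029, 0.13]
orientation: [0.001, 0.558, 0.83, 0.001]
wrist_force: [0.1, 0.6, 0.2]
gripper_width: 0.02
gripper_force: 30.0
```

```bash
python3 - <<'E'
from h import *
b=cams.grab_frame("scene");cv2.imwrite("pics/scene3.png",b)
cv2.imwrite("pics/c3.png",cv2.resize(b[80:200,200:310],None,fx=5,fy=5,interpolation=cv2.INTER_CUBIC))
s=ctrl.sense();print(s["clock"],s["tool_pos"],s["orientation"],s["wrist_force"],s["gripper_width"],s["gripper_force"])
E
```

```text
20.3 [ 0.64820033 -0.00287929  0.12933976] [1.95643228e-04 5.57904038e-01 8.29905413e-01 2.28449007e-04] [ 0.23059483 -0.02482793 -0.34328879] 0.02026817358250091 29.966248869895935
```

View pics/c3.png

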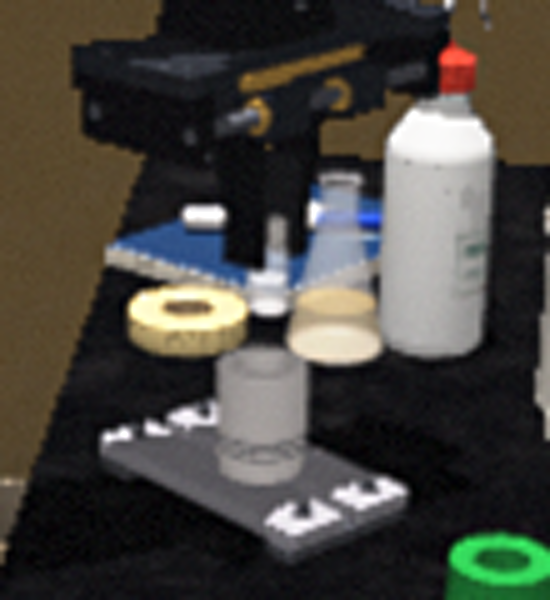

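The vial hangs upright in the grip, with its foot at crop (268,305), and the sleeve stands flat on the bars. Next I carry it over the rack's empty hole.

{"fn": "step_arm", "kwargs": {"plan": [[[-15,-29,0,0,0,0],[-38,-72,0,0,0,0],[-60,-115,0,0,0,0],[-83,-158,0,0,0,0],[-105,-201,0,0,0,0],[-128,-244,0,0,0,0],[-143,-273,0,0,0,0],[-150.5,-287.5,0,0,0,0],[-150.5,-287.5,15,0,0,0],[-150.5,-287.5,30,0,0,0]]]}}

```text
clock: 21.55
tool_pos: [0.4394, -0.2493, 0.0975]
orientation: [-0.0, 0.557, 0.83, 0.0]
wrist_force: [-0.2, 0.0, -0.9]
gripper_width: 0.02
gripper_force: 30.0
```

```bash
python3 - <<'E'
from h import *
b=cams.grab_frame("scene");cv2.imwrite("pics/scene4.png",b)
cv2.imwrite("pics/c4.png",cv2.resize(b[170:290,180:290],None,fx=5,fy=5,interpolation=cv2.INTER_CUBIC))
s=ctrl.sense();t=s["tool_pos"];print(s["clock"],t,s["orientation"],s["wrist_force"],s["gripper_width"])
P=lambda p:((proj("scene",p)-[180,170])*5+2).round(0).tolist()
ax=np.array([-.3775,.926,0])
print(P([t-[0,0,.026],t-[0,0,.026]+.005*ax]),P([[.4389,-.2507,.028]]))
E
```

```text
21.6 [ 0.43822636 -0.24874203  0.0955366 ] [-1.76139845e-03  5.56942478e-01  8.30549134e-01 -3.31871388e-04] [-1.4743818   0.45406324 -2.48803889] 0.01982713411604986
[[156.0, 240.0], [147.0, 236.0]] [[163.0, 339.0]]
```

View pics/c4.png

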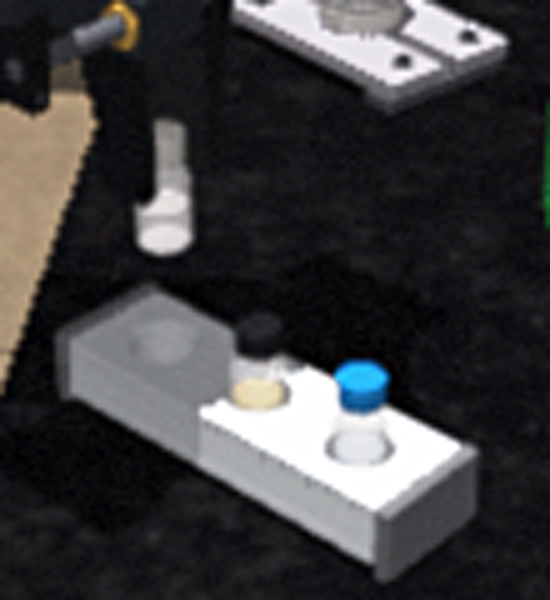

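The crop shows the vial foot at (164,241) and the empty hole at (166,343). The vial sits about 2.5 mm toward tool −x and is already lined up with the hole, so I lower it.

{"fn": "step_arm", "kwargs": {"plan": [[[0,0,10,0,0,0],[0,0,20,0,0,0],[0,0,29,0,0,0],[0,0,34,0,0,0],[0,0,35,0,0,0],[0,0,35,0,0,0],[0,0,35,0,0,0],[0,0,35,0,0,0],[0,0,35,0,0,0],[0,0,35,0,0,0]]]}}

```text
clock: 22.85
tool_pos: [0.4386, -0.2508, 0.0641]
orientation: [-0.0, 0.558, 0.83, 0.0]
wrist_force: [0.2, -0.3, -0.2]
gripper_width: 0.0198
gripper_force: 30.0
```

{"fn": "step_arm", "kwargs": {"plan": [[[2,0,3,0,0,0],[2,0,6,0,0,0],[2,0,7,0,0,0],[2,0,8,0,0,0],[2,0,9,0,0,0],[2,0,9.6,0,0,0],[2,0,10.2,0,0,0],[2,0,10.8,0,0,0],[2,0,11.4,0,0,0],[2,0,12,0,0,0]]]}}

```text
clock: 24.1
tool_pos: [0.4379, -0.2489, 0.052]
orientation: [-0.0, 0.558, 0.83, 0.0]
wrist_force: [-1.0, 0.7, 0.8]
gripper_width: 0.02
gripper_force: 30.0
```

{"fn": "step_arm", "kwargs": {"plan": [[[0,0,0.8,0,0,0],[0,0,1.6,0,0,0],[0,0,2.4,0,0,0],[0,0,3.2,0,0,0],[0,0,4,0,0,0],[0,0,4.8,0,0,0],[0,0,5.6,0,0,0],[0,0,6.4,0,0,0],[0,0,7.2,0,0,0],[0,0,8,0,0,0]]]}}

```text
clock: 25.35
tool_pos: [0.4378, -0.2489, 0.044]
orientation: [-0.0, 0.558, 0.83, 0.0]
wrist_force: [0.8, 0.4, -0.6]
gripper_width: 0.02
gripper_force: 30.0
```

{"fn": "step_arm", "kwargs": {"plan": [[[0,0,0.8,0,0,0],[0,0,1.6,0,0,0],[0,0,2.4,0,0,0],[0,0,3.2,0,0,0],[0,0,4,0,0,0],[0,0,4.8,0,0,0],[0,0,5.5,0,0,0],[0,0,6.2,0,0,0],[0,0,6.8,0,0,0],[0,0,7.2,0,0,0]]]}}

```text
clock: 26.6
tool_pos: [0.4379, -0.249, 0.0369]
orientation: [0.0, 0.558, 0.83, 0.0]
wrist_force: [-1.4, 0.2, 4.7]
gripper_width: 0.0203
gripper_force: 30.0
```

{"fn": "step_arm", "kwargs": {"plan": [[[0,0,0,0,0,0],[0,0,0,0,0,0],[0,0,0,0,0,0],[0,0,0,0,0,0],[0,0,-10,0,0,0],[0,0,-30,0,0,0],[0,0,-60,0,0,0],[0,0,-100,0,0,0],[0,0,-130,0,0,0],[0,0,-130,0,0,0]]], "claw": 0}}

```text
clock: 27.85
tool_pos: [0.4391, -0.2496, 0.1697]
orientation: [0.002, 0.558, 0.83, 0.001]
wrist_force: [0.7, 0.1, -0.1]
gripper_width: 0.0433
gripper_force: 0.0
```

```bash
python3 - <<'E'
from h import *
b=cams.grab_frame("scene");cv2.imwrite("pics/scene5.png",b)
cv2.imwrite("pics/c5.png",cv2.resize(b[140:290,180:350],None,fx=4,fy=4,interpolation=cv2.INTER_CUBIC))
s=ctrl.sense();print(s["clock"],s["tool_pos"],s["wrist_force"],s["gripper_width"])
E
```

```text
27.9 [ 0.43836821 -0.24919094  0.16808444] [ 0.16926494 -0.92845181 -0.7677963 ] 0.043810718549475006
```

View pics/c5.png

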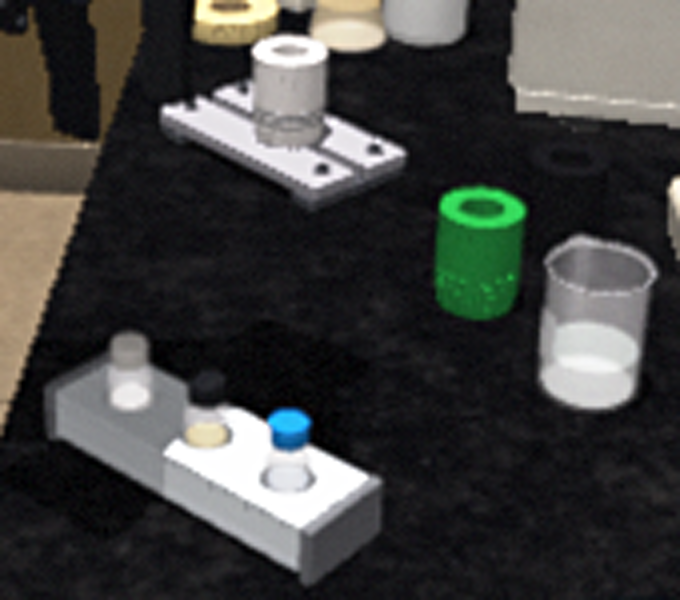

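The vial stands upright and home in the hole at crop (129,370), level with its neighbours. The sleeve is flat on the stand at (290,90), and the beaker and other vials are untouched.

```bash
python3 -c "
from bench import ctrl
print(ctrl.finish_job())"
```

```text
the job is handed in; nothing more can be done
None
```

The job is handed in at about 28 s (no verdict returned): in the last picture the sleeve stands flat on the stand over the post and the freed vial is upright and home in the rack's empty hole, with the other vials and the beaker undisturbed.

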